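# Weigh the sample can on the cellar's beam scale

### The job

Gently hang the steel sample can by its crossbar in the fork of the beam scale and let go of it. Then gently slide the brass poise along the beam by its red knob until the beam floats level, and leave it balanced with nothing touching it. Do not disturb the wine bottle, the tumbler or the cork jar.

Things in the scene. Friction and masses are not known exactly. Their poses are not given: they have to be found in the camera images.
- scale: Beam scale: stand fixed to the table. Origin on the table under the pivot, z up. Pivot axis along x, 200 mm above the origin. The beam runs along y: fork towards +y, graduated arm with poise towards -y. Stand's top is 216 mm high. A steel loop on a post, 292 mm from the pivot towards -y and 239 mm high, surrounds the beam's red tip; its white marks show level.
- beam (a joint): Beam tilt in rad: 0 level, positive = fork up, poise arm down; stops at -0.09 and +0.09. With the can hung it floats level at balance; each mm the poise is off tilts it about 0.005 to 0.01 rad, so well off balance it lies on a stop. Settles in about 1.5 s when free. Without the can it rests at +0.09. The beam alone, without poise and can, is balanced on its pivot.
- poise (a joint): Poise's travel along the beam in m, 0 to 0.185, growing outwards (away from the pivot, to the scale's -y). The poise's centre is 50 mm plus this from the pivot. It drags with about 1.5 N friction and stays where left. Poise weighs 0.30 kg. Balance lies between 0.055 and 0.165, by the can's unknown weight. The scale is delicate: keep the fingers' force on it, both pads added, under 45 N.
- poise_knob (a point): Grip centre of the poise's red knob: an upright tab 12 mm thick across the beam (x), 22 mm long along it (y), free from 13 to 56 mm above the beam's centre line; this point is 40 mm above that line and moves with the beam. Below it is the brass block, 30 x 30 mm. Axes as the scale's when level.
- fork_seat (a point): Where the centre of the can's crossbar rests, along the scale's x: midway between the two prongs, level with the pivot, 130 mm from it to +y. Prongs 8 mm thick, 38 mm either side in x, each with an upward-open 45 degree V, 34 mm wide, 8 mm above to 8 mm below this point. The can is too wide to pass down between them: bring it in from the open +y end, stem between the prongs. Moves with the beam.
- can_bar (a point): Centre of the crossbar of the lidded steel sample can with a red band. The crossbar is a round rod 12 mm thick, 112 mm long, along this point's x axis; a 10 mm stem runs from its middle down to the lid. Can 74 mm wide; its underside 115 mm, its lid 45 mm below this point. Weighs 0.27 to 0.47 kg. z axis up.
- wine_bottle: Standing green wine bottle, 74 mm wide, 290 mm high, origin under its base. Leave alone.
- tumbler: Glass tumbler, 72 mm wide, 90 mm high, origin under its base. Leave alone.
- cork_jar: Terracotta jar, 80 mm wide, 100 mm high, origin under its base. Leave alone.
There are look-alikes about, which are no part of the job. Of the things like the part that bears can_bar, leave any that is purple; of the rest the larger one is meant.

How it is judged:
On the way, in this order (a step that is already met when the one before it is completed fails the run):
1. the can hangs in the fork by its crossbar, let go (distance between can_bar and fork_seat below 0.012 m and contact force between the fingers and anything else below 0.1 N), for 0.2 s.
2. the beam floats level with the can hung and the poise let go (value of joint beam between -0.03 and 0.03 rad and contact force between each of the arm, the fingers and scale below 0.1 N and distance between can_bar and fork_seat below 0.012 m), for 0.6 s.
At the end, for the whole second after the job is handed in: The can hangs by its crossbar in both V seats of the fork (bar centre within 12 mm of the seat, can within 0.25 rad of upright), and the beam is at rest within 0.03 rad of level, with nothing touching it (value of joint beam between -0.03 and 0.03 rad and velocity of joint beam between -0.05 and 0.05 rad/s and distance between can_bar and fork_seat below 0.012 m and angle between can_bar's own z axis and vertical below 0.25 rad).
It fails at once if the scale pressed or squeezed with more than 45 N (contact force between the fingers and scale above 45 N).
It fails at once if the can dropped or forced into the fork (over 25 N) (contact force between can and scale above 25 N).
It fails at once if the wine bottle disturbed (distance of wine_bottle from where it was at the start of the episode above 0.02 m).
It fails at once if the tumbler disturbed (distance of tumbler from where it was at the start of the episode above 0.02 m).
It fails at once if the cork jar disturbed (distance of cork_jar from where it was at the start of the episode above 0.02 m).
It also fails if it takes over 72 s, if anything falls off the work surface, if the arm or the gripper's body presses on something with over 40 N, if the wrist force passes 120 N, or if a joint passes its speed limit or range.

### The arm

A 6-joint arm with a two-finger parallel gripper is mounted at the origin on the work surface. World frame = base frame: x ahead of the robot, y to its left, z up, the work surface at z = 0. Lengths are in m, angles in rad, forces in N, time in s.
With the tool pointing down it reaches from about 0.375 to 0.9 m from the base axis. Payload 3.1 kg.
Tool frame: the origin (TCP) lies midway between the tips of the shut fingers; the grasp point (between the pads) lies 19 mm behind it; x points along the fingers, y is the direction in which the jaws open and shut, and the axes are right-handed (so a half turn about x gives the same grasp; the last joint's range is limited). The gripper opens to 87 mm and grips with 3 to 60 N. Pads are 19 mm wide; open, the fingers measure 117 mm over their backs; the gripper's body (75 mm by 190 mm) begins 51 mm behind the grasp point.
Start: joints at [1.105, 0.527, 1.433, -0, 1.181, -0.178], TCP at [0.177, 0.599, 0.223] pointing down, gripper open.
Joint ranges: [-3.08, 3.08], [-0.75, 2.2], [0.22, 2.44], [-1.43, 4.57], [0, 2.65], [-2.85, 2.85]. Speed limits (rad/s): [2.79, 2.79, 3.14, 3.14, 3.14, 3.14].

### API

Orientations are given as a unit quaternion [x, y, z, w].
In Python, from rig import get_obs, imaging, robot gives the robot as it stands.
- The arm moves only by the shell command python3 -m inch 'ROWS' [FORCE]. ROWS is JSON, a list of rows, each a list of 3 entries, a list of its own where there are three numbers: the finger opening in mm, from 0 to 87, then the shift along the tool's x, y, z in mm, then the turn, a rotation vector about the tool's x, y, z in degrees. In form: [[grip, [dx, dy, dz], [wx, wy, wz]], ...]. A call has 1 to 12 rows; each row shifts and turns the pose as measured when the row begins, along the tool's axes as they then stand; what a row does not reach is not made up. A row lasts 1/8 s, in which the tool goes at most 62.5 mm and 10.7 degrees, less where a joint would pass 70% of its speed; a pose out of reach is approached as far as the arm can. A call with a gripper value outside its range is refused whole. The fingers move at their own pace and stop on an object; FORCE is the grip in N (left out, the last holds). Time passes only in rows, so rows that do not move let the fingers close. It gives the time, the measured TCP pose, the force and the opening at its end, in the units of the state.
- get_obs(): the state, without advancing time (a new reading comes with each control period).
- imaging.camera(name): name is "side" or "top" or "wrist"; returns the picture (400x640x3 uint8, red, green, blue); there is no depth.
- imaging.camera_params(name): a dict with "camera_matrix" (3x3 intrinsics, pixels), "xyz" and "rotation" of the camera in the world. Camera axes: x right, y down, z forward; pixel columns grow to the right and rows downward; lengths in m; the calibration is good to about 2 mm. A picture is of the moment at which its call begins: read the wrist's pose just before it. camera_params takes no time and is no camera call; for the wrist camera it gives the pose at the moment of the call.
- robot.hand_in(): hands the job in, once; it reports no verdict.
Trained networks look in the newest picture that a camera, given by its name, has taken for a name from the list of things; names that differ only in an ending like _2 or _b are one class to them, and where a whole thing is asked for, a point or a joint stands for the part that bears it (a point fixed in the world has none). Each returns a list of dicts, best first, with "confidence" (0 to 1); they miss things now and then, are a little off and sometimes report something else, mostly with a low value. They report only what shows in the picture. A call takes as long as a camera call. They do not tell look-alikes from the thing itself.
- imaging.cut_out(camera, target): "pixels" (400x640 bool, what is visible of it) and "box" ([centre column, centre row, width, height] in pixels, round what is visible of it).
- imaging.tip_of(camera, target): "pixel" ([column, row] in pixels: a listed point, or the origin of a listed thing).
The state is a dict: "time": time; "q": joint angles; "joint_velocities": joint speeds; "joint_torque": joint torques, N m; "position": TCP position; "tool_rot": TCP orientation; "ft_force": force on the tool from outside, world axes, zero at the start; "moment": the same for the moment, N m; "grip_width": finger opening in m.
Only numpy, scipy, OpenCV 4.12 (cv2) and the standard library are available. Lean on these libraries where they do the work, as an engineer would, in place of code of your own. Each camera call takes 0.05 s, during which the arm holds its last target. There are 200 camera calls.

## Working session

There is one attempt and no reset: what is moved stays moved. The work goes in short steps, Python scripts to look and compute and a shell command to move; the robot and the scene stay as the last step left them, time stands still between calls to the robot, and variables do not carry over. Pictures are saved under pics/ and viewed, about 8 in all and at most 12, crops included, and the job is handed in when it is done.

```bash
ls; mkdir -p pics
python3 - <<'E'
from rig import get_obs, imaging, robot
import cv2, numpy as np
s=get_obs(); print(s)
for c in("side","top"):
    im=imaging.camera(c); cv2.imwrite(f"pics/{c}0.png",im[:,:,::-1])
    p=imaging.camera_params(c); print(c,p)
    for t in("can_bar","fork_seat","poise_knob","scale","wine_bottle","tumbler","cork_jar"):
        print(t,[(np.round(d["pixel"]),round(d["confidence"],2)) for d in imaging.tip_of(c,t)][:4], [(np.round(d["box"]),round(d["confidence"],2)) for d in imaging.cut_out(c,t)][:4])
E
```

```text
pics
{'time': 0.0, 'q': array([ 1.10549442e+00,  5.28429438e-01,  1.43387124e+00, -2.77973038e-05,
        1.18136749e+00, -1.78446158e-01]), 'joint_velocities': array([ 7.36726161e-04,  9.71942344e-05, -7.20597663e-04,  6.24990694e-04,
       -9.13314018e-04, -1.05482079e-03]), 'joint_torque': array([ 2.44456078e-04, -4.40045571e+01, -1.76590705e+01,  6.32399297e-02,
        5.83546737e-02, -1.67130252e-04]), 'position': array([0.17646069, 0.59883448, 0.22160406]), 'tool_rot': array([ 0.1003687 ,  0.70006977, -0.1017667 ,  0.69962274]), 'ft_force': array([-0.3705368 , -0.11497952, -0.17937855]), 'moment': array([ 0.014396  , -0.05684871, -0.01204941]), 'grip_width': 0.08686393680349183}
side {'camera_matrix': array([[371.01034749,   0.        , 315.77015618],
       [  0.        , 371.01034749, 201.03473214],
       [  0.        ,   0.        ,   1.        ]]), 'xyz': array([ 0.39694346, -0.6266658 ,  0.8088991 ]), 'rotation': array([ 0.9103591 , -0.09433989,  0.04387166, -0.40052662])}
can_bar [(array([229., 169.]), 0.94), (array([256., 138.]), 0.6)] [(array([228., 184.,  22.,  26.
[... 1039 characters left out ...]
0.54)] [(array([200., 235.,  34.,  22.]), 0.91), (array([252., 224.,  28.,  30.]), 0.72), (array([242., 268.,  17.,  28.]), 0.54)]
fork_seat [(array([322., 180.]), 0.65)] [(array([387., 182., 135.,  32.]), 0.91)]
poise_knob [(array([392., 187.]), 0.58)] [(array([387., 189.,  16.,  12.]), 0.54), (array([386., 181., 142.,  33.]), 0.26)]
scale [(array([362., 192.]), 0.64)] [(array([395., 190., 157.,  47.]), 0.64), (array([389., 180., 137.,  30.]), 0.63)]
wine_bottle [(array([286., 149.]), 0.96)] [(array([281., 136.,  25.,  41.]), 0.79)]
tumbler [(array([370., 250.]), 0.56)] [(array([374., 248.,  20.,  19.]), 0.56)]
cork_jar [(array([422., 258.]), 0.92)] [(array([426., 257.,  29.,  25.]), 0.93)]
```

Run:
```python
import cv2, numpy as np
a=cv2.imread("pics/side0.png")[110:390,190:440]; b=cv2.imread("pics/top0.png")[120:300,170:490]
a=cv2.resize(a,None,fx=2.14,fy=2.14,interpolation=2)[:600]; cv2.imwrite("pics/sc.png",a)
cv2.imwrite("pics/tc.png",cv2.resize(b,None,fx=2.5,fy=2.5,interpolation=2))
```

```text
(no output)
```

View pics/sc.png

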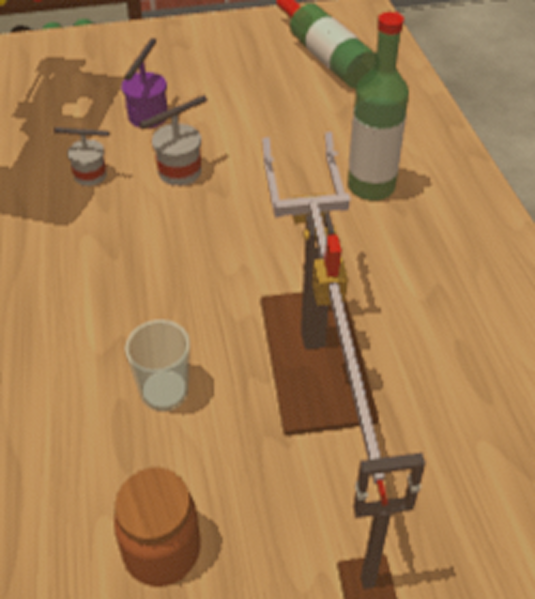

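View pics/tc.png

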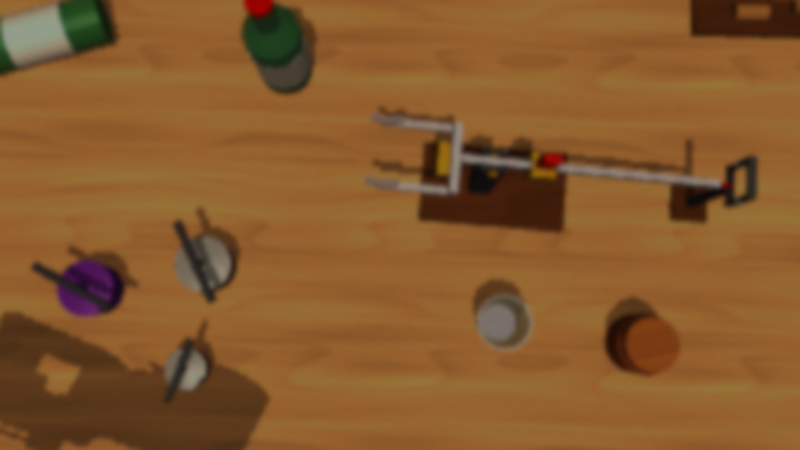

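The first picture (side crop) shows the scale running away from the camera. The bottle stands right of the fork, the tumbler and jar are on the left, and there are three cans.

Candidates for the can, by bar centre:

| Candidate | Side pixel | Top pixel |
|---|---|---|
| Purple can | (256,138) | (199,233) |
| Large steel can | (271,161) | (248,224) |
| Small steel can | (229,171) | (243,267) |

I choose the large steel can. The crops above already show it is larger and not purple.

```bash
cat > h.py <<'E'
import numpy as np, cv2
from rig import get_obs, imaging, robot
from scipy.spatial.transform import Rotation as R
def ray(p,px):
    K=p["camera_matrix"]; d=R.from_quat(p["rotation"]).apply(np.linalg.solve(K,[px[0],px[1],1])) if np.ndim(p["rotation"])==1 else p["rotation"]@np.linalg.solve(K,[px[0],px[1],1])
    return np.array(p["xyz"]),d/np.linalg.norm(d)
def onz(p,px,z):
    o,d=ray(p,px); return o+d*(z-o[2])/d[2]
def tri(*obs):
    A=0;b=0
    for p,px in obs:
        o,d=ray(p,px); M=np.eye(3)-np.outer(d,d); A=A+M; b=b+M@o
    x=np.linalg.solve(A,b); return x,[1e3*np.linalg.norm((np.eye(3)-np.outer(ray(*q)[1],ray(*q)[1]))@(x-ray(*q)[0])) for q in obs]
def proj(p,X):
    c=R.from_quat(p["rotation"]).inv().apply(np.array(X)-p["xyz"]); u=p["camera_matrix"]@c; return u[:2]/u[2]
E
python3 - <<'E'
from h import *
np.set_printoptions(precision=4,suppress=True)
S=imaging.camera_params("side");T=imaging.camera_params("top")
def sc(x,y): return (190+x/2.14,110+y/2.14)
def tc(x,y): return (170+x/2.5,120+y/2.5)
for n,a,b in [("bar",(270.8,161.4),(247.5,223)),("bar1",sc(141,122),tc(212,298)),("bar2",sc(205,98),tc(180,225)),
 ("seat",(331,179),(322,180)),("knob",(344,229),(392,187)),("prongL",sc(266,141),tc(370,183)),("prongR",sc(330,137),tc(377,119)),
 ("forkcL",sc(277,208),tc(455,189)),("forkcR",sc(346,202),tc(457,127)),("tip",sc(384,498),tc(726,186)),("scale",(338,270),(362,192)),
 ("bottle",(362,196),(286,149)),("tumbler",(266,292),(370,250)),("jar",(265,368),(422,258))]:
    x,r=tri((S,a),(T,b)); print(n,x,np.round(r,1))
print(onz(T,(247.5,223),.115),onz(S,(270.8,161.4),.115),onz(T,tc(212,298),.115),onz(T,tc(180,225),.115))
E
```

```text
bar [0.4578 0.3168 0.1193] [1.4 1.4]
bar1 [0.4087 0.2904 0.1244] [0.4 0.4]
bar2 [0.5031 0.3361 0.1196] [3.3 3.3]
seat [0.5869 0.0841 0.2118] [2.7 2.7]
knob [ 0.5653 -0.1166  0.2402] [2.5 2.5]
prongL [0.5459 0.0947 0.2203] [2.4 2.4]
prongR [0.6224 0.0883 0.219 ] [2.6 2.6]
forkcL [ 0.5404 -0.0047  0.2049] [0.4 0.4]
forkcR [ 0.6175 -0.0067  0.2008] [1.4 1.4]
tip [ 0.558  -0.3349  0.1726] [1.8 1.8]
scale [ 0.5822 -0.0517  0.0115] [0. 0.]
bottle [0.7308 0.2174 0.0119] [0.8 0.8]
tumbler [ 0.3861 -0.0804  0.0111] [2.2 2.2]
jar [ 0.3627 -0.2608 -0.0076] [2. 2.]
[0.4595 0.3177 0.115 ] [0.4568 0.3225 0.115 ] [0.4093 0.2922 0.115 ] [0.5002 0.3373 0.115 ]
```

```bash
cat >> h.py <<'E'
def plan(tcp,jawdeg):
    "total shift (mm) and turn (deg) in present tool axes to tcp, tool down, jaw axis at jawdeg in world xy (mod 180)"
    s=get_obs(); r=R.from_quat(s["tool_rot"]); best=None
    for k in(0,180):
        a=np.radians(jawdeg+k); x=np.array([0,0,-1.]); y=np.array([np.cos(a),np.sin(a),0])
        w=(r.inv()*R.from_matrix(np.c_[x,y,np.cross(x,y)])).as_rotvec(degrees=True)
        if best is None or np.linalg.norm(w)<np.linalg.norm(best): best=w
    a=r.as_matrix()[:,1]
    print("t",s["time"],"pos",np.round(s["position"],4),"jaw",np.round(np.degrees(np.arctan2(a[1],a[0])),1),"q6",s["q"][5].round(2),"f",s["ft_force"].round(2),"grip",round(s["grip_width"]*1e3,1))
    print("shift mm",np.round(r.inv().apply(np.array(tcp)-s["position"])*1e3,1),"turn",best.round(1))
E
python3 -c "
from h import *
plan([.458,.319,.22],116.4)
print(R.from_quat(get_obs()['tool_rot']).as_matrix().round(2))"
```

```text
t 1.5 pos [0.1768 0.5995 0.2226] jaw 73.6 q6 -0.18 f [ 0.42 -0.49  0.14] grip 87.5
shift mm [   2.5 -189.5  349.1] turn [-42.8   0.   -0. ]
[[-0.    0.28  0.96]
 [ 0.    0.96 -0.28]
 [-1.    0.   -0.  ]]
```

```bash
python3 -m inch '[[60,[0,-24,44],[0,0,0]],[60,[0,-24,44],[0,0,0]],[60,[0,-24,44],[0,0,0]],[60,[0,-24,44],[0,0,0]],[60,[0,-24,44],[0,0,0]],[60,[0,-24,44],[0,0,0]],[60,[0,-24,44],[0,0,0]],[60,[0,-22,41],[0,0,0]]]' && python3 -m inch '[[60,[0,0,0],[-9,0,0]],[60,[0,0,0],[-9,0,0]],[60,[0,0,0],[-9,0,0]],[60,[0,0,0],[-8,0,0]],[60,[0,0,0],[-8,0,0]],[60,[0,0,0],[0,0,0]]]'
python3 - <<'E'
from h import *
plan([.458,.319,.22],116.4)
im=imaging.camera("wrist"); cv2.imwrite("pics/w1.png",im[:,:,::-1])
p=imaging.camera_params("wrist")
print(p["xyz"], [(d["pixel"],d["confidence"],onz(p,d["pixel"],.115).round(4)) for d in imaging.tip_of("wrist","can_bar")])
print(proj(p,[.458,.319,.115]))
E
```

```text
time: 2.5
position: [0.4656, 0.3149, 0.2234]
tool_rot: [0.1, 0.699, -0.096, 0.701]
ft_force: [0.6, -0.3, 0.4]
grip_width: 0.06
time: 3.25
position: [0.4701, 0.3112, 0.2238]
tool_rot: [-0.169, 0.684, 0.172, 0.689]
ft_force: [0.6, 0.4, 0.4]
grip_width: 0.0598
t 3.25 pos [0.4701 0.3112 0.2238] jaw 117.9 q6 -1.67 f [0.63 0.43 0.38] grip 59.8
shift mm [ 3.8 12.5 -7.1] turn [ 1.5  0.5 -0.1]
[0.40439964 0.27786774 0.38487157] [([507.4, 239.3], 0.86, array([0.4232, 0.4753, 0.115 ])), ([430.0, 53.5], 0.85, array([0.3279, 0.332 , 0.115 ])), ([336.0, 190.8], 0.55, array([0.4552, 0.3201, 0.115 ]))]
[333.24045975 193.07235611]
```

View pics/w1.png

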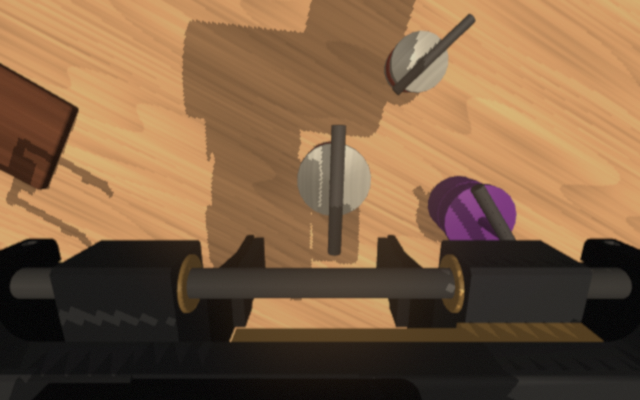

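The wrist view shows the large steel can in the middle, with its bar running from (338,125) to (334,254). The small can is at (417,60) and the purple one at (480,215). I'll compute the bar pose from those ends.

Run:
```python
from h import *
p=imaging.camera_params("wrist")
a=onz(p,(338.5,125.5),.117);b=onz(p,(334,253.5),.117);d=a-b
print(a,b,(a+b)/2,np.linalg.norm(d),np.degrees(np.arctan2(d[1],d[0])), onz(p,(336,190.8),.115))
c=onz(p,(336,190.8),.115)
plan([c[0],c[1],.17],np.degrees(np.arctan2(d[1],d[0]))+90)
```

```text
[0.40690337 0.29603819 0.117     ] [0.50584118 0.34560068 0.117     ] [0.45637228 0.32081944 0.117     ] 0.11065772136632486 -153.39161277189032 [0.45513414 0.32013184 0.115     ]
t 3.35 pos [0.4701 0.3112 0.2238] jaw 117.8 q6 -1.67 f [-0.25 -0.12 -0.12] grip 59.9
shift mm [53.8 14.8 -9.5] turn [ 1.2  0.5 -0.1]
```

```bash
python3 -m inch '[[60,[20,15,-9],[1,0.5,0]],[60,[25,0,0],[0,0,0]],[60,[0,0,0],[0,0,0]]]'
python3 - <<'E'
from h import *
plan([.456,.3205,.096],116.6)
E
```

```text
time: 3.72
position: [0.4556, 0.321, 0.1787]
tool_rot: [-0.161, 0.688, 0.163, 0.689]
ft_force: [-0.1, -0.3, 0.9]
grip_width: 0.0598
t 3.725 pos [0.4556 0.321  0.1787] jaw 116.5 q6 -1.62 f [-0.13 -0.3   0.89] grip 59.8
shift mm [82.7 -0.8 -0.1] turn [-0.1  0.1 -0.1]
```

```bash
python3 -m inch '[[60,[25,0,0],[0,0,0]],[60,[25,0,0],[0,0,0]],[50,[20,0,0],[0,0,0]],[50,[11,0,0],[0,0,0]],[50,[0,0,0],[0,0,0]]]' 30
python3 - <<'E'
from h import *
plan([.456,.3205,.096],116.6)
E
python3 -m inch '[[30,[0,0,0],[0,0,0]],[20,[0,0,0],[0,0,0]],[8,[0,0,0],[0,0,0]],[8,[0,0,0],[0,0,0]],[8,[0,0,0],[0,0,0]],[8,[0,0,0],[0,0,0]],[8,[-10,0,0],[0,0,0]],[8,[-20,0,0],[0,0,0]],[8,[0,0,0],[0,0,0]],[8,[0,0,0],[0,0,0]],[8,[0,0,0],[0,0,0]]]' 30
```

```text
time: 4.35
position: [0.4606, 0.3232, 0.1007]
tool_rot: [-0.159, 0.685, 0.162, 0.693]
ft_force: [0.4, 0.0, 0.4]
grip_width: 0.0509
t 4.35 pos [0.4606 0.3232 0.1007] jaw 116.2 q6 -1.62 f [0.4  0.04 0.43] grip 50.9
shift mm [ 4.6 -0.4 -5.4] turn [-0.4  0.7 -0.1]
time: 5.72
position: [0.4599, 0.323, 0.1328]
tool_rot: [-0.159, 0.685, 0.162, 0.693]
ft_force: [0.0, 0.0, -3.0]
grip_width: 0.0109
```

```bash
python3 -m inch '[[8,[-30,0,0],[0,0,0]],[8,[-40,0,0],[0,0,0]],[8,[-38,0,0],[0,0,0]],[8,[0,0,0],[6,0,0]],[8,[0,0,0],[6,0,0]],[8,[0,0,0],[6,0,0]],[8,[0,0,0],[6,0,0]],[8,[0,0,0],[6,0,0]],[8,[0,0,0],[0,0,0]],[8,[0,0,0],[0,0,0]]]'
python3 - <<'E'
from h import *
f=[]
for c in ("side","top")*4: 
    im=imaging.camera(c); f.append(get_obs()["ft_force"])
    if len(f)<3: cv2.imwrite(f"pics/{c}2.png",im[:,:,::-1])
print(np.round(f,2)[:,2],np.mean(f,0))
plan([.593,.19,.25],86)
T=imaging.camera_params("top");S=imaging.camera_params("side")
for c,p in(("side",S),("top",T)):
    print([(d["pixel"],d["confidence"]) for d in imaging.tip_of(c,"fork_seat")],[(d["pixel"],d["confidence"]) for d in imaging.tip_of(c,"can_bar")])
E
```

```text
time: 6.98
position: [0.4545, 0.3203, 0.2368]
tool_rot: [0.029, 0.708, -0.029, 0.705]
ft_force: [0.8, -0.6, -2.2]
grip_width: 0.0108
[-2.07 -3.05 -2.76 -2.36 -2.48 -2.17 -2.55 -2.94] [ 0.01493991 -0.11923483 -2.54614096]
t 7.375 pos [0.4549 0.3204 0.2373] jaw 85.3 q6 -1.08 f [-0.39 -1.42 -2.94] grip 10.9
shift mm [ -13.2 -118.5  148.4] turn [-0.7 -0.2 -0. ]
[([329.1, 178.5], 0.55)] [([262.6, 120.8], 0.98), ([228.2, 169.9], 0.7), ([255.9, 135.9], 0.66)]
[([324.3, 179.3], 0.78), ([285.2, 148.4], 0.38)] [([198.1, 236.3], 0.75), ([241.6, 265.9], 0.5), ([237.1, 223.0], 0.4)]
```

```bash
python3 -m inch '[[8,[0,-20,25],[0,0,0]],[8,[-3,-20,25],[0,0,0]],[8,[-3,-20,25],[0,0,0]],[8,[0,-20,25],[0,0,0]],[8,[0,-20,25],[0,0,0]],[8,[0,-14,17],[0,0,0]],[8,[0,0,0],[0,0,0]],[8,[0,0,0],[0,0,0]]]'
python3 - <<'E'
from h import *
ims={c:imaging.camera(c) for c in("side","top","wrist")}
plan([.593,.08,.222],86)
P={c:imaging.camera_params(c) for c in ims}
for c in ims:
    cv2.imwrite(f"pics/{c}3.png",ims[c][:,:,::-1])
    print(c,[(d["pixel"],d["confidence"]) for d in imaging.tip_of(c,"fork_seat")][:2],[(d["pixel"],d["confidence"]) for d in imaging.tip_of(c,"can_bar")])
a=cv2.resize(ims["side"][90:240,250:410],None,fx=3.5,fy=3.5,interpolation=2)
b=cv2.resize(ims["top"][130:230,230:400],None,fx=3.5,fy=3.5,interpolation=2)[:75*7]
print(a.shape,b.shape)
cv2.imwrite("pics/s3c.png",a[:,:,::-1]);cv2.imwrite("pics/t3c.png",b[:,:,::-1])
E
```

```text
time: 8.57
position: [0.5892, 0.1929, 0.2422]
tool_rot: [0.029, 0.709, -0.028, 0.704]
ft_force: [-0.4, 0.5, -3.3]
grip_width: 0.011
t 8.725 pos [0.5894 0.1932 0.2425] jaw 85.4 q6 -1.36 f [-0.15  0.36 -2.91] grip 11.2
shift mm [  20.3 -112.6   12.7] turn [-0.5 -0.3 -0.1]
side [([330.7, 182.0], 0.55), ([266.9, 367.6], 0.53)] [([231.0, 171.5], 0.96), ([320.1, 138.4], 0.94), ([257.6, 139.5], 0.87)]
top [([323.9, 180.7], 0.64)] [([197.4, 231.3], 0.59), ([283.4, 176.8], 0.48)]
wrist [] [([321.7, 251.6], 0.63)]
(525, 560, 3) (350, 595, 3)
```

View pics/wrist3.png

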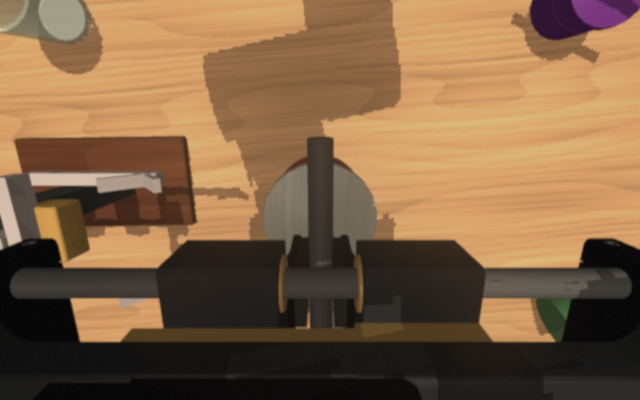

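View pics/s3c.png

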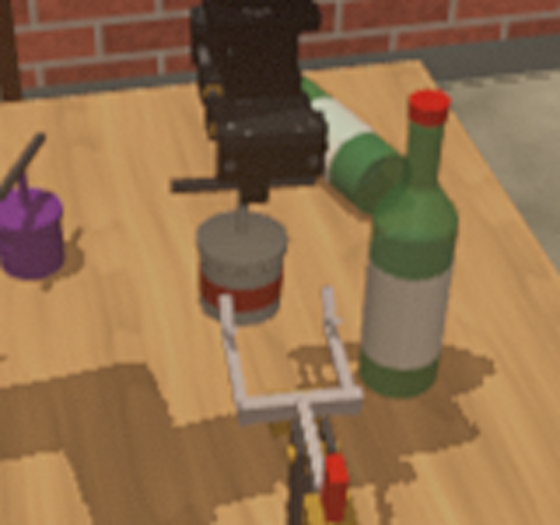

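The wrist view shows the bar in the fingers, its near end at (320,138), and the near prong with its V at about (100–160,183). The side crop shows the can hanging upright behind the open fork ends, which are at side pixels (315,175) and (344,173). Next is a close crop of the V.

Run:
```python
from h import *
w=cv2.imread("pics/wrist3.png")[140:270,0:200]
s=cv2.imread("pics/side3.png")[160:215,300:370]
a=cv2.resize(w,None,fx=4,fy=4,interpolation=2);b=cv2.resize(s,None,fx=520/55/1.0,fy=520/55,interpolation=2)
b=cv2.resize(s,None,fx=5,fy=5,interpolation=2)
c=np.zeros((800,800,3),np.uint8);c[:520,:800]=a;c[520:795,:350]=b
t=cv2.imread("pics/top3.png")[155:205,290:370]
d=cv2.resize(t,None,fx=5,fy=5,interpolation=2);c[520:770,380:780]=d
cv2.imwrite("pics/v.png",c[:600*2][:800]);cv2.imwrite("pics/v.png",cv2.resize(c,(600,600)))
W=imaging.camera_params("wrist");S=imaging.camera_params("side")
print("near end",onz(W,(320,138),.2585),"side ctr",onz(S,(319.4,142.6),.2585))
for px in[(160,180),(105,185),(130,184),(30,181)]:print(px,onz(W,px,.215))
for px in[(314.6,175.1),(343.7,172.9)]:print(px,onz(S,px,.22))
```

```text
near end [0.52733309 0.19859337 0.2585    ] side ctr [0.58057852 0.18362766 0.2585    ]
(160, 180) [0.54670811 0.10273427 0.215     ]
(105, 185) [0.54704825 0.06980489 0.215     ]
(130, 184) [0.54764494 0.08462766 0.215     ]
(30, 181) [0.54114012 0.02651351 0.215     ]
(314.6, 175.1) [0.54980679 0.09826525 0.22      ]
(343.7, 172.9) [0.62473917 0.09207444 0.22      ]
```

View pics/v.png

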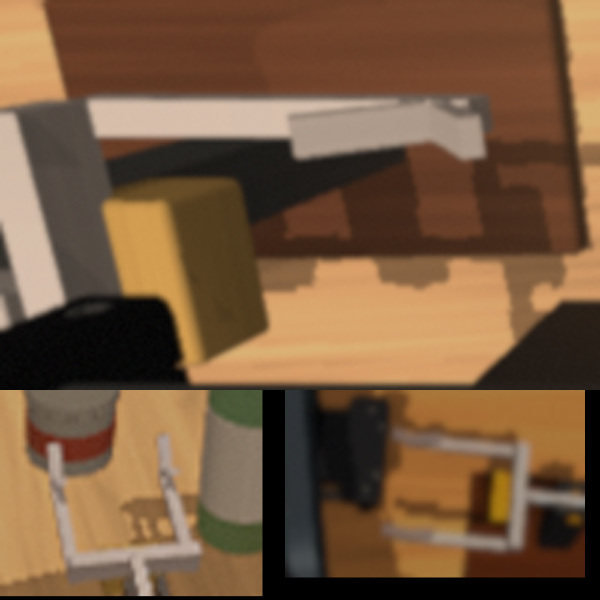

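Run:
```python
from h import *
W=imaging.camera_params("wrist");S=imaging.camera_params("side");T=imaging.camera_params("top")
print(W["xyz"])
print("lips",onz(W,(97,183),.218),onz(W,(162,182),.2215),"bottom",onz(W,(143.7,179),.204))
# top prong tips/kinks: crop scale 3.75
f=lambda x,y:(290+(x-285)/3.75,155+(y-390)/3.75)
for n,q in[("R tip",(392,433)),("L tip",(383,528)),("xpieceR",(522,448)),("xpieceL",(514,545))]:print(n,onz(T,f(*q),.215 if 'tip' in n else .205))
g=lambda x,y:(300+x/3.75,160+(y-390)/3.75)
for n,q in[("L kink",(60,480)),("R kink",(171,470)),("Ltip",(55,445)),("Rtip",(164,437))]:print("side",n,onz(S,g(*q),.21 if 'k' in n else .22))
```

```text
[0.51799748 0.19929976 0.40452474]
lips [0.54505324 0.06753445 0.218     ] [0.54695367 0.10693906 0.2215    ] bottom [0.54693646 0.08717672 0.204     ]
R tip [0.62389587 0.09548694 0.215     ]
L tip [0.54823227 0.1006157  0.215     ]
xpieceR [ 0.61618876 -0.0074216   0.205     ]
xpieceL [ 0.53850034 -0.00204403  0.205     ]
side L kink [0.54850555 0.07471767 0.21      ]
side R kink [0.62430116 0.06987253 0.21      ]
side Ltip [0.55033544 0.0999638  0.22      ]
side Rtip [0.62522016 0.09352696 0.22      ]
```

```bash
python3 -m inch '[[8,[17,0,6],[0,0,0]],[8,[0,-25,3],[-0.5,0,0]],[8,[0,-25,3],[0,0,0]],[8,[0,-25,0],[0,0,0]],[8,[0,-20,0],[0,0,0]],[8,[0,-9,0],[0,0,0]],[8,[0,0,0],[0,0,0]],[8,[0,0,0],[0,0,0]]]'
python3 - <<'E'
from h import *
plan([.592,.0825,.225],85.5)
im=imaging.camera("side"); S=imaging.camera_params("side")
w=imaging.camera("wrist")
a=cv2.resize(im[110:230,280:390],None,fx=4.5,fy=4.5,interpolation=2)
b=cv2.resize(w[120:300,100:440],(595,315))
c=np.zeros((540,800,3),np.uint8)
c[:,:495]=a[:540]; c[:160,497:]=cv2.resize(w[120:300,100:440],(303,160))
cv2.imwrite("pics/s4.png",c[:,:,::-1])
cv2.imwrite("pics/w4.png",w[:,:,::-1])
E
```

```text
time: 10.02
position: [0.5949, 0.0859, 0.2184]
tool_rot: [0.026, 0.71, -0.024, 0.704]
ft_force: [0.6, -0.5, -3.4]
grip_width: 0.011
t 10.025 pos [0.5949 0.0859 0.2184] jaw 86.0 q6 -1.55 f [ 0.56 -0.48 -3.36] grip 11.0
shift mm [-6.6 -3.6 -2.7] turn [ 0.5 -0.5 -0.2]
```

View pics/s4.png

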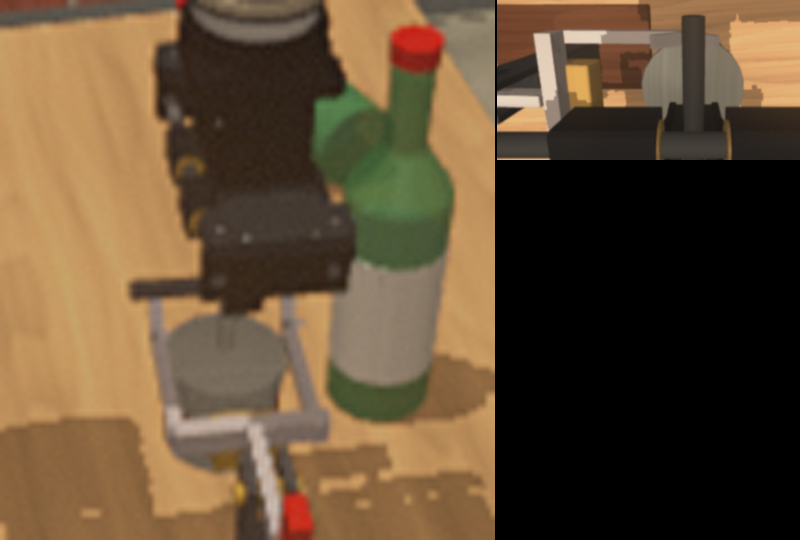

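The view shows the bar above both prongs (prongs at 155 and 290 in the crop), the stem at 227 between them and the bar's near end at (133,290). I lower it gently.

```bash
python3 -m inch '[[8,[0,-3,-3],[0,-0.5,0]],[8,[3,0,0],[0,0,0]],[8,[4,0,0],[0,0,0]],[8,[4,0,0],[0,0,0]],[8,[4,0,0],[0,0,0]],[8,[4,0,0],[0,0,0]],[8,[4,0,0],[0,0,0]],[8,[4,0,0],[0,0,0]],[8,[0,0,0],[0,0,0]]]'
python3 - <<'E'
from h import *
f=[]
im=imaging.camera("side");
for i in range(3): imaging.camera("top"); f.append(get_obs()["ft_force"])
print(np.mean(f,0))
plan([.592,.0825,.176],85.5)
cv2.imwrite("pics/s5.png",im[:,:,::-1])
cv2.imwrite("pics/s5c.png",cv2.resize(im[140:300,290:390],None,fx=3.75,fy=3.75,interpolation=2)[:,:,::-1])
E
```

```text
time: 11.25
position: [0.5918, 0.0841, 0.1901]
tool_rot: [0.025, 0.706, -0.023, 0.708]
ft_force: [-0.0, -1.0, -1.6]
grip_width: 0.0107
[-0.37534742 -0.50472139 -1.60198262]
t 11.45 pos [0.5918 0.0841 0.1906] jaw 86.1 q6 -1.55 f [ 0.26 -0.38 -1.99] grip 10.9
shift mm [14.6 -1.7  0.2] turn [ 0.6  0.2 -0.1]
```

```bash
python3 -m inch '[[8,[3,0,0],[0,0,0]],[8,[3,0,0],[0,0,0]],[8,[2,0,0],[0,0,0]],[8,[0,0,0],[0,0,0]]]'
python3 - <<'E'
from h import *
im=imaging.camera("side");f=[]
for i in range(3): imaging.camera("top"); f.append(get_obs()["ft_force"])
print(np.mean(f,0))
plan([.592,.0825,.176],85.5)
cv2.imwrite("pics/s5c.png",cv2.resize(im[140:340,290:400],None,fx=3,fy=3,interpolation=2)[:,:,::-1])
E
```

```text
time: 11.95
position: [0.592, 0.0837, 0.1823]
tool_rot: [0.024, 0.706, -0.023, 0.708]
ft_force: [-0.6, -0.4, -1.9]
grip_width: 0.011
[-0.16287188 -1.22353927 -1.28978704]
t 12.15 pos [0.592  0.0837 0.1826] jaw 86.1 q6 -1.55 f [-0.03 -1.61 -1.97] grip 11.0
shift mm [ 6.6 -1.2  0. ] turn [ 0.6  0.2 -0.1]
```

View pics/s5c.png

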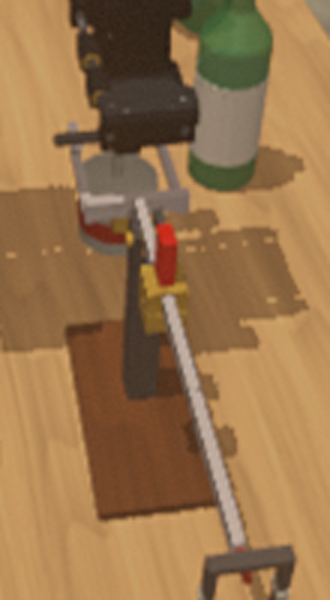

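The bar sits in the fork (bar end at (60,138) in the crop) and the beam has come down with it. I continue to the lower stop.

```bash
python3 -m inch '[[8,[3,0,0],[0,0,0]],[8,[3,0,0],[0,0,0]],[8,[0,0,0],[0,0,0]]]';python3 -m inch '[[8,[2,0,0],[0,0,0]],[8,[1,0,0],[0,0,0]],[8,[0,0,0],[0,0,0]]]'
python3 - <<'E'
from h import *
im=imaging.camera("side");f=[]
for i in range(3): imaging.camera("top"); f.append(get_obs()["ft_force"])
print(np.mean(f,0))
plan([.592,.0825,.174],85.5)
E
```

```text
time: 12.52
position: [0.5923, 0.083, 0.1777]
tool_rot: [0.024, 0.705, -0.024, 0.708]
ft_force: [-0.7, -2.6, 0.2]
grip_width: 0.0107
time: 12.9
position: [0.5927, 0.0824, 0.1772]
tool_rot: [0.023, 0.704, -0.024, 0.709]
ft_force: [-1.6, -1.7, -0.9]
grip_width: 0.0107
[-2.03700312 -2.05826539  2.71843166]
t 13.1 pos [0.5927 0.0824 0.1771] jaw 86.2 q6 -1.55 f [-2.56 -2.3   2.69] grip 11.2
shift mm [ 3.1  0.  -0.7] turn [0.7 0.4 0.1]
```

The fork is on its lower stop (2.7 N upward), so I let go and rise.

```bash
python3 -m inch '[[14,[0,0,0],[0,0,0]],[18,[0,0,0],[0,0,0]],[24,[0,0,0],[0,0,0]],[30,[0,0,0],[0,0,0]],[30,[0,0,0],[0,0,0]],[30,[0,0,0],[0,0,0]],[30,[0,0,0],[0,0,0]],[30,[-8,0,0],[0,0,0]],[30,[-20,0,0],[0,0,0]],[30,[-40,0,0],[0,0,0]],[30,[-50,0,0],[0,0,0]],[30,[-30,0,0],[0,0,0]]]'
python3 - <<'E'
from h import *
ims={c:imaging.camera(c) for c in("side","top")}
P={c:imaging.camera_params(c) for c in ims}
for c in ims:
  for t in("fork_seat","can_bar","poise_knob"):
    print(c,t,[(d["pixel"],round(d["confidence"],2)) for d in imaging.tip_of(c,t)][:4])
im=ims["side"];cv2.imwrite("pics/s6c.png",cv2.resize(im[140:340,280:400],None,fx=3,fy=3,interpolation=2)[:,:,::-1])
plan([.58,-.1,.35],176)
E
```

```text
time: 14.6
position: [0.5912, 0.0837, 0.3276]
tool_rot: [0.024, 0.706, -0.023, 0.708]
ft_force: [1.1, 0.5, -0.6]
grip_width: 0.0303
side fork_seat [([329.6, 184.8], 0.67)]
side can_bar [([258.0, 134.4], 0.98), ([326.3, 186.4], 0.86), ([230.5, 168.1], 0.56)]
side poise_knob [([341.9, 218.9], 0.76)]
top fork_seat []
top can_bar [([324.3, 178.3], 0.78), ([196.7, 234.5], 0.75), ([240.4, 267.0], 0.52)]
top poise_knob [([321.5, 179.6], 0.5), ([385.3, 185.3], 0.47), ([370.7, 249.2], 0.16)]
t 15.0 pos [0.5895 0.0838 0.3224] jaw 86.1 q6 -1.55 f [-0.17  0.23  0.08] grip 30.0
shift mm [ -27.9 -183.9    2.8] turn [-89.9  -0.2  -0.3]
```

View pics/s6c.png

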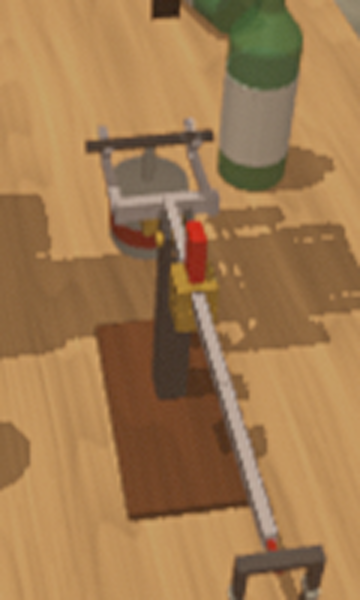

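The can hangs on both prongs, with its bar from (88,147) to (212,135) in the crop. The beam lies fork down, with the red tip high at (271,545). Next is the poise.

```bash
python3 - <<'E'
from h import *
S=imaging.camera_params("side");T=imaging.camera_params("top")
x,r=tri((S,(341.9,218.9)),(T,(385.3,185.3)));print(x,r)
u=np.array([-.0785,-.997]);piv=np.array([.5758,-.0466])
for d in(.08,.09,.1,.11,.12):
    k=np.r_[piv+u*(d*np.cos(.09)-.04*np.sin(.09)),.2+.04*np.cos(.09)+d*np.sin(.09)]
    print(d,k.round(4),proj(S,k).round(1),proj(T,k).round(1))
E
python3 -m inch '[[40,[0,0,0],[10,0,0]],[40,[0,0,0],[10,0,0]],[40,[0,0,0],[10,0,0]],[40,[0,0,0],[10,0,0]],[40,[0,0,0],[10,0,0]],[40,[0,0,0],[10,0,0]],[40,[0,0,0],[10,0,0]],[40,[0,0,0],[10,0,0]],[40,[0,0,0],[9,0,0]],[40,[0,0,0],[0,0,0]]]' 6
python3 -c "
from h import *
plan([.568,-.14,.32],-4.5)"
```

```text
[ 0.56699428 -0.09587516  0.24971793] [np.float64(1.2958764570204198), np.float64(1.2958764570204067)]
0.08 [ 0.5698 -0.1225  0.247 ] [345.8 228.7] [394.6 184.2]
0.09 [ 0.569  -0.1324  0.2479] [346.8 231.9] [398.2 184.5]
0.1 [ 0.5683 -0.1423  0.2488] [347.7 235.1] [401.7 184.8]
0.11 [ 0.5675 -0.1522  0.2497] [348.7 238.5] [405.3 185.1]
0.12 [ 0.5667 -0.1622  0.2506] [349.7 241.9] [408.9 185.4]
time: 16.25
position: [0.584, 0.0837, 0.3079]
tool_rot: [-0.517, -0.483, 0.532, -0.466]
ft_force: [-0.4, -0.4, -0.3]
grip_width: 0.0401
t 16.25 pos [0.584  0.0837 0.3079] jaw -5.8 q6 0.05 f [-0.39 -0.38 -0.3 ] grip 40.1
shift mm [-12.3   6.2 224.2] turn [-1.3 -0.   1.9]
```

```bash
python3 -m inch '[[40,[-4,0,40],[-1,0,2]],[40,[-2,1,40],[0,0,0]],[40,[-2,1,40],[0,0,0]],[40,[-2,1,40],[0,0,0]],[40,[0,1,20],[0,0,0]],[40,[0,0,0],[0,0,0]],[40,[0,0,0],[0,0,0]]]'
python3 - <<'E'
from h import *
im=imaging.camera("wrist"); W=imaging.camera_params("wrist")
cv2.imwrite("pics/w7.png",im[:,:,::-1])
plan([.567,-.096,.231],-4.5)
print([(d["pixel"],round(d["confidence"],2),onz(W,d["pixel"],.245).round(4)) for d in imaging.tip_of("wrist","poise_knob")])
hsv=cv2.cvtColor(im,cv2.COLOR_RGB2HSV);m=((hsv[:,:,0]<6)|(hsv[:,:,0]>174))&(hsv[:,:,1]>200)&(hsv[:,:,2]>90)
n,l,st,c=cv2.connectedComponentsWithStats(m.astype(np.uint8))
for i in range(1,n):
    if st[i,4]>40: print(st[i],c[i])
print(proj(W,[.567,-.096,.25]),proj(W,[.567,-.096,.261]))
E
```

```text
time: 17.12
position: [0.5718, -0.0995, 0.3129]
tool_rot: [-0.514, -0.487, 0.516, -0.482]
ft_force: [1.0, -0.0, -0.4]
grip_width: 0.0403
t 17.175 pos [ 0.5718 -0.0994  0.3129] jaw -3.5 q6 -0.3 f [-0.11 -0.34  0.63] grip 40.1
shift mm [82.  -4.6 -2.9] turn [ 1.  -0.1  0.3]
[([326.7, 220.0], 0.66, array([ 0.575 , -0.1012,  0.245 ]))]
[315.22682242 215.90328802] [314.88468097 220.66382345]
```

View pics/w7.png

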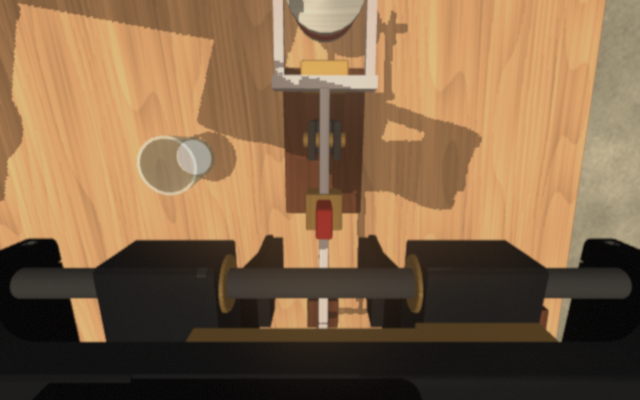

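The wrist view shows the knob at (324,220), red from about row 200 to 238. It lies between the fingers (282 and 358), with the beam running straight along column 323. I'll compute its position along the beam.

Run:
```python
from h import *
im=cv2.imread("pics/w7.png"); W=imaging.camera_params("wrist"); print(W["xyz"])
hsv=cv2.cvtColor(im,cv2.COLOR_BGR2HSV);m=((hsv[:,:,0]<8)|(hsv[:,:,0]>172))&(hsv[:,:,1]>150)
for r in range(192,244,3): 
    q=np.where(m[r,300:350])[0]; print(r,(q.min()+300,q.max()+300) if len(q) else None, im[r,324])
k0=np.array([.573,-.096]);t=.09
y=np.array([.0785,.997]);piv=np.array([.5758,-.0466])
for d in(.050,.055,.06):
  for h in(.056,.013):
    for e in(-.011,.011):
      D=d+e; p=np.r_[piv-y*(D*np.cos(t)-h*np.sin(t)),.2+h*np.cos(t)+D*np.sin(t)]
      print(d,h,e,p.round(4),proj(W,p).round(1))
```

```text
[ 0.57640434 -0.02640061  0.47486388]
192 None [112 126 143]
195 None [ 57 100 133]
198 None [ 56 103 141]
201 (np.int64(318), np.int64(329)) [31 43 99]
204 (np.int64(317), np.int64(330)) [30 41 98]
207 (np.int64(317), np.int64(330)) [29 41 99]
210 (np.int64(317), np.int64(331)) [ 36  48 134]
213 (np.int64(316), np.int64(331)) [ 41  52 155]
216 (np.int64(316), np.int64(331)) [ 42  54 156]
219 (np.int64(316), np.int64(331)) [ 43  54 156]
222 (np.int64(316), np.int64(331)) [ 43  54 156]
225 (np.int64(316), np.int64(331)) [ 42  54 156]
228 (np.int64(316), np.int64(331)) [ 42  55 156]
231 (np.int64(316), np.int64(331)) [ 42  54 156]
234 (np.int64(316), np.int64(331)) [ 42  54 156]
237 (np.int64(317), np.int64(330)) [ 42  54 154]
240 None [111 124 149]
243 None [117 131 149]
0.05 0.056 -0.011 [ 0.5731 -0.0803  0.2593] [322.3 197.6]
0.05 0.056 0.011 [ 0.5714 -0.1022  0.2613] [321.8 229.1]
0.05 0.013 -0.011 [ 0.5728 -0.0842  0.2165] [322.3 189.4]
0.05 0.013 0.011 [ 0.5711 -0.106   0.2184] [321.8 216. ]
0.055 0.056 -0.011 [ 0.5728 -0.0853  0.2597] [322.2 204.9]
0.055 0.056 0.011 [ 0.571  -0.1071  0.2617] [321.6 236.1]
0.055 0.013 -0.011 [ 0.5725 -0.0891  0.2169] [322.1 195.5]
0.055 0.013 0.011 [ 0.5707 -0.111   0.2189] [321.7 222. ]
0.06 0.056 -0.011 [ 0.5724 -0.0902  0.2602] [322.1 212.1]
0.06 0.056 0.011 [ 0.5706 -0.1121  0.2622] [321.5 243.1]
0.06 0.013 -0.011 [ 0.5721 -0.0941  0.2174] [322.  201.6]
0.06 0.013 0.011 [ 0.5703 -0.1159  0.2193] [321.5 227.9]
```

```bash
python3 -m inch '[[40,[25,1,0],[1,0,0]],[40,[25,0,0],[0,0,0]],[40,[15,0,0],[0,0,0]],[40,[0,0,0],[0,0,0]]]'; python3 -c "
from h import *
plan([.573,-.1,.229],-4.5)"
```

```text
time: 17.73
position: [0.5736, -0.0951, 0.2474]
tool_rot: [-0.518, -0.483, 0.518, -0.48]
ft_force: [0.1, 0.4, 0.0]
grip_width: 0.0402
t 17.725 pos [ 0.5736 -0.0951  0.2474] jaw -4.1 q6 -0.29 f [0.07 0.42 0.03] grip 40.2
shift mm [18.4 -0.2  5. ] turn [ 0.4 -0.1  0.2]
```

```bash
python3 -m inch '[[40,[9,0,5],[0,0,0]],[40,[9,0,1],[0,0,0]],[40,[0,0,0],[0,0,0]],[25,[0,0,0],[0,0,0]],[18,[0,0,0],[0,0,0]],[10,[0,0,0],[0,0,0]],[10,[0,0,0],[0,0,0]],[10,[0,0,0],[0,0,0]]]' 8; python3 -c "
from h import *
plan([.568,-.163,.229],-4.5)"
```

```text
time: 18.73
position: [0.5737, -0.1018, 0.2309]
tool_rot: [-0.517, -0.482, 0.517, -0.482]
ft_force: [-0.4, -0.8, 0.0]
grip_width: 0.0123
t 18.725 pos [ 0.5737 -0.1018  0.2309] jaw -4.1 q6 -0.3 f [-0.43 -0.77  0.01] grip 12.3
shift mm [ 1.8 -1.4 61.4] turn [ 0.4 -0.   0. ]
```

```bash
python3 -m inch '[[10,[0,0,8],[0,0,0]],[10,[0,0,8],[0,0,0]],[10,[0,0,8],[0,0,0]],[10,[0,0,8],[0,0,0]],[10,[0,0,0],[0,0,0]]]' 8; python3 -c "
from h import *
plan([.568,-.163,.226],-4.5)"
```

```text
time: 19.35
position: [0.5715, -0.1354, 0.2314]
tool_rot: [0.518, 0.482, -0.517, 0.481]
ft_force: [-0.9, 0.2, 2.1]
grip_width: 0.0119
t 19.35 pos [ 0.5715 -0.1354  0.2314] jaw -4.1 q6 -0.35 f [-0.85  0.21  2.05] grip 11.9
shift mm [ 5.3 -1.5 27.8] turn [ 0.4 -0.1  0. ]
```

```bash
python3 -m inch '[[10,[1,0,8],[0,0,0]],[10,[1,0,8],[0,0,0]],[10,[1,0,7],[0,0,0]],[10,[0,0,5],[0,0,0]],[10,[0,0,0],[0,0,0]],[14,[0,0,0],[0,0,0]],[20,[0,0,0],[0,0,0]],[30,[0,0,0],[0,0,0]],[30,[0,0,0],[0,0,0]],[30,[0,0,0],[0,0,0]],[30,[0,0,0],[0,0,0]],[30,[0,0,0],[0,0,0]]]' 8
python3 - <<'E'
from h import *
plan([.568,-.163,.226],-4.5)
im=imaging.camera("side");S=imaging.camera_params("side")
hsv=cv2.cvtColor(im,cv2.COLOR_RGB2HSV);m=((hsv[:,:,0]<6)|(hsv[:,:,0]>174))&(hsv[:,:,1]>170)&(hsv[:,:,2]>90)
n,l,st,c=cv2.connectedComponentsWithStats(m.astype(np.uint8))
for i in range(1,n):
    if st[i,4]>4: print(st[i],c[i])
cv2.imwrite("pics/s8.png",im[:,:,::-1])
print([(d["pixel"],round(d["confidence"],2)) for d in imaging.tip_of("side","fork_seat")])
y=np.array([.0785,.997]);piv=np.array([.5758,-.0466])
for t in(-.09,-.06,-.03,0,.03,.06,.09): print(t,"seat",proj(S,np.r_[piv+y*.13*np.cos(t),.2+.13*np.sin(t)]).round(1),"tip",proj(S,np.r_[piv-y*.29*np.cos(t),.2-.29*np.sin(t)]).round(1))
E
```

```text
time: 20.85
position: [0.5701, -0.1662, 0.2277]
tool_rot: [0.518, 0.481, -0.517, 0.482]
ft_force: [-0.4, -0.2, -0.9]
grip_width: 0.0295
t 20.85 pos [ 0.5701 -0.1662  0.2277] jaw -4.1 q6 -0.4 f [-0.38 -0.15 -0.87] grip 29.5
shift mm [ 1.7 -2.4 -3.1] turn [ 0.4 -0.  -0.1]
[78 14  9 11 64] [82.0625   19.109375]
[55 16 11 10 70] [59.97142857 20.34285714]
[214  57   6  10  47] [216.06382979  61.72340426]
[178  60   5  10  37] [179.75675676  64.89189189]
[58 69 10 11 66] [62.43939394 74.04545455]
[238  99   5   8  29] [240.06896552 102.5862069 ]
[205 101   5  10  44] [206.97727273 105.13636364]
[171 105   5   9  37] [172.78378378 108.83783784]
[ 79 113   9  10  56] [ 83.14285714 117.64285714]
[348 236   7  19 113] [351.13274336 244.89380531]
[([329.3, 185.1], 0.64)]
-0.09 seat [329.5 186.7] tip [368.8 328.2]
-0.06 seat [329.5 185.5] tip [368.4 331.1]
-0.03 seat [329.6 184.3] tip [367.9 333.8]
0 seat [329.6 183.1] tip [367.5 336.4]
0.03 seat [329.7 181.9] tip [367.  338.7]
0.06 seat [329.7 180.8] tip [366.4 340.9]
0.09 seat [329.8 179.7] tip [365.9 342.9]
```

```bash
cat >> h.py <<'E'
def tip(im):
    "red pixels of beam tip in RGB side image"
    b=im.astype(int); m=(b[:,:,0]-np.maximum(b[:,:,1],b[:,:,2])>70); m[:, :355]=0;m[:,385:]=0;m[:312]=0;m[352:]=0
    r,c=np.where(m); return (len(r),c.mean().round(1),r.mean().round(1),r.min(),r.max()) if len(r) else None
E
python3 - <<'E'
from h import *
for n in("side0","side3","s5","s8"): print(n,tip(cv2.imread(f"pics/{n}.png")[:,:,::-1]))
im=cv2.imread("pics/s8.png")[295:375,335:405]
cv2.imwrite("pics/l8.png",cv2.resize(im,None,fx=6,fy=6,interpolation=2))
E
```

```text
side0 (26, np.float64(368.1), np.float64(338.7), np.int64(334), np.int64(344))
side3 (26, np.float64(368.1), np.float64(338.7), np.int64(334), np.int64(344))
s5 (13, np.float64(370.2), np.float64(333.3), np.int64(331), np.int64(337))
s8 (8, np.float64(370.1), np.float64(323.1), np.int64(321), np.int64(331))
```

View pics/l8.png

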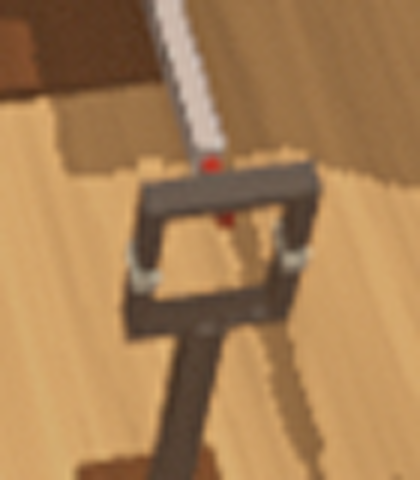

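The loop crop shows the red tip end at about row 332.5, well above the white marks (about 339). The beam is still fork down, so the poise must go further out. I grip again and slide about 13 mm.

```bash
python3 -m inch '[[18,[0,0,0],[0,0,0]],[10,[0,0,0],[0,0,0]],[10,[0,0,0],[0,0,0]],[10,[-1,0,7],[0,0,0]],[10,[0,0,7],[0,0,0]],[10,[0,0,0],[0,0,0]],[14,[0,0,0],[0,0,0]],[20,[0,0,0],[0,0,0]],[30,[0,0,0],[0,0,0]],[30,[0,0,0],[0,0,0]],[30,[0,0,0],[0,0,0]],[30,[0,0,0],[0,0,0]]]' 8
cat > look.py <<'E'
from h import *
plan([.568,-.163,.226],-4.5)
for i in range(4): im=imaging.camera("side"); print(tip(im))
im2=imaging.camera("top"); n=int(get_obs()["time"]*10); cv2.imwrite(f"pics/s_{n}.png",im[:,:,::-1]);cv2.imwrite(f"pics/t_{n}.png",im2[:,:,::-1])
E
python3 look.py
```

```text
time: 22.45
position: [0.5689, -0.1813, 0.2287]
tool_rot: [0.518, 0.482, -0.517, 0.482]
ft_force: [0.5, -0.9, -0.1]
grip_width: 0.0297
t 22.45 pos [ 0.5689 -0.1813  0.2287] jaw -4.1 q6 -0.42 f [ 0.45 -0.95 -0.09] grip 29.7
shift mm [  2.7  -2.2 -18.2] turn [ 0.4  0.  -0.1]
(24, np.float64(369.6), np.float64(334.6), np.int64(331), np.int64(339))
(24, np.float64(369.6), np.float64(334.6), np.int64(331), np.int64(339))
(24, np.float64(369.6), np.float64(334.6), np.int64(331), np.int64(339))
(24, np.float64(369.6), np.float64(334.6), np.int64(331), np.int64(339))
```

The tip end is now at row 339, near level. I raise the hand clear and check at sub-pixel level against the -0.09 picture.

```bash
python3 -m inch '[[30,[-10,0,0],[0,0,0]],[30,[-30,0,0],[0,0,0]],[30,[-40,0,0],[0,0,0]],[30,[0,0,0],[0,0,0]],[30,[0,0,0],[0,0,0]],[30,[0,0,0],[0,0,0]],[30,[0,0,0],[0,0,0]],[30,[0,0,0],[0,0,0]]]'; python3 look.py
cat > tilt.py <<'E'
from h import *
import glob
S=imaging.camera_params("side")
ref=cv2.cvtColor(cv2.imread("pics/s8.png"),cv2.COLOR_BGR2GRAY)
f=sorted(glob.glob("pics/s_*.png"))[-1]; now=cv2.cvtColor(cv2.imread(f),cv2.COLOR_BGR2GRAY)
y=np.array([.0785,.997]);piv=np.array([.5758,-.0466])
def B(t,s,h=0): return proj(S,np.r_[piv+y*(s*np.cos(t)-h*np.sin(t)),.2+s*np.sin(t)+h*np.cos(t)])
# can body (below fork) and bar end and beam tip, template shift with subpixel peak
for nm,(c0,c1,r0,r1),s in[("bar end",(304,322,181,197),.13),("can+fork",(306,352,180,212),.11)]:
    t=ref[r0:r1,c0:c1]; w=now[r0-10:r1+10,c0-6:c1+6]
    R_=cv2.matchTemplate(cv2.resize(w,None,fx=8,fy=8,interpolation=cv2.INTER_CUBIC),cv2.resize(t,None,fx=8,fy=8,interpolation=cv2.INTER_CUBIC),cv2.TM_CCOEFF_NORMED)
    _,v,_,loc=cv2.minMaxLoc(R_); d=np.array(loc)/8-[6,10]
    ex=[(th,round((B(th,s)-B(-.09,s))[1],2)) for th in(-.05,-.03,0,.03,.05)]
    print(f,nm,"shift",d,"score",round(v,3),"expected dy",ex)
im=cv2.imread(f)[295:375,335:405]; cv2.imwrite("pics/lastloop.png",cv2.resize(im,None,fx=6,fy=6,interpolation=2))
E
python3 tilt.py
```

```text
time: 23.7
position: [0.5675, -0.1807, 0.3101]
tool_rot: [-0.517, -0.483, 0.518, -0.481]
ft_force: [0.3, 0.6, -0.1]
grip_width: 0.0296
t 23.7 pos [ 0.5675 -0.1807  0.3101] jaw -4.1 q6 -0.42 f [ 0.34  0.59 -0.14] grip 29.6
shift mm [ 84.2  -0.5 -17.6] turn [ 0.4 -0.1  0.2]
(26, np.float64(369.7), np.float64(334.8), np.int64(331), np.int64(340))
(26, np.float64(369.7), np.float64(334.8), np.int64(331), np.int64(340))
(26, np.float64(369.7), np.float64(334.8), np.int64(331), np.int64(340))
(26, np.float64(369.7), np.float64(334.8), np.int64(331), np.int64(340))
pics/s_239.png bar end shift [-6. -6.] score 0.415 expected dy [(-0.05, np.float64(-1.63)), (-0.03, np.float64(-2.43)), (0, np.float64(-3.61)), (0.03, np.float64(-4.77)), (0.05, np.float64(-5.53))]
pics/s_239.png can+fork shift [  2.25 -10.  ] score 0.275 expected dy [(-0.05, np.float64(-1.39)), (-0.03, np.float64(-2.07)), (0, np.float64(-3.07)), (0.03, np.float64(-4.05)), (0.05, np.float64(-4.7))]
```

View pics/lastloop.png

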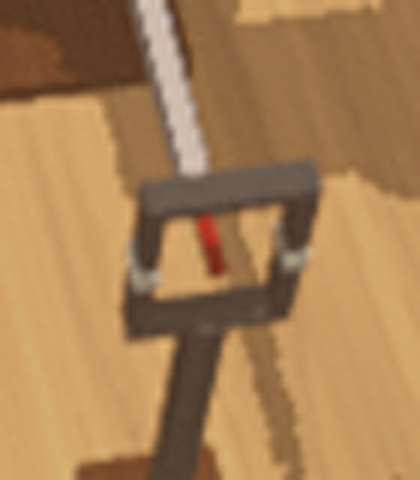

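The last view shows the tip end at about (218,270) in the crop, within about a pixel of the line joining the white marks ((143,275) and (292,258), so about 266 there). I make one numeric check against both stops.

Run:
```python
from h import *
import glob
S=imaging.camera_params("side");y=np.array([.0785,.997]);piv=np.array([.5758,-.0466])
B=lambda t,s,h=0: proj(S,np.r_[piv+y*(s*np.cos(t)-h*np.sin(t)),.2+s*np.sin(t)+h*np.cos(t)])
f=sorted(glob.glob("pics/s_*.png"))[-1]
for n in("pics/side0.png","pics/s8.png",f):
    b=cv2.imread(n).astype(int); red=np.clip(b[:,:,2]-np.maximum(b[:,:,1],b[:,:,0])-55,0,None)[318:352,360:380]
    p=red.max(1); print(n,dict(zip(range(326,350),p[8:32])))
    # beam rod centre column at given rows (bright, low saturation)
    for r in(270,290,310):
        row=b[r,330:380]; w=np.clip(row.min(1)-135,0,None); print(r,(w@np.arange(330,380)/max(w.sum(),1)).round(2),w.sum())
def col(t,r):
    s=np.linspace(-.29,-.05,500); q=np.array([B(t,v,.004) for v in s]); return np.interp(-r,-q[:,1],q[:,0])
for t in(-.09,-.03,0,.03,.09): print(t,[col(t,r).round(2) for r in(270,290,310)])
```

```text
pics/side0.png {326: np.int64(0), 327: np.int64(0), 328: np.int64(0), 329: np.int64(0), 330: np.int64(0), 331: np.int64(0), 332: np.int64(0), 333: np.int64(0), 334: np.int64(27), 335: np.int64(66), 336: np.int64(58), 337: np.int64(64), 338: np.int64(63), 339: np.int64(65), 340: np.int64(59), 341: np.int64(39), 342: np.int64(20), 343: np.int64(20), 344: np.int64(19), 345: np.int64(4), 346: np.int64(0), 347: np.int64(0), 348: np.int64(0), 349: np.int64(0)}
270 352.15 62
290 356.83 75
310 361.56 82
pics/s8.png {326: np.int64(0), 327: np.int64(0), 328: np.int64(0), 329: np.int64(0), 330: np.int64(0), 331: np.int64(21), 332: np.int64(11), 333: np.int64(0), 334: np.int64(0), 335: np.int64(0), 336: np.int64(0), 337: np.int64(0), 338: np.int64(0), 339: np.int64(0), 340: np.int64(0), 341: np.int64(0), 342: np.int64(0), 343: np.int64(0), 344: np.int64(0), 345: np.int64(0), 346: np.int64(0), 347: np.int64(0), 348: np.int64(0), 349: np.int64(0)}
270 354.76 129
290 360.61 127
310 366.53 135
pics/s_239.png {326: np.int64(0), 327: np.int64(0), 328: np.int64(0), 329: np.int64(0), 330: np.int64(0), 331: np.int64(50), 332: np.int64(78), 333: np.int64(78), 334: np.int64(73), 335: np.int64(60), 336: np.int64(29), 337: np.int64(27), 338: np.int64(28), 339: np.int64(27), 340: np.int64(16), 341: np.int64(0), 342: np.int64(0), 343: np.int64(0), 344: np.int64(0), 345: np.int64(0), 346: np.int64(0), 347: np.int64(0), 348: np.int64(0), 349: np.int64(0)}
270 0.0 0
290 358.42 123
310 363.53 154
-0.09 [np.float64(353.15), np.float64(358.74), np.float64(364.32)]
-0.03 [np.float64(352.02), np.float64(357.18), np.float64(362.33)]
0 [np.float64(351.51), np.float64(356.47), np.float64(361.43)]
0.03 [np.float64(351.03), np.float64(355.81), np.float64(360.58)]
0.09 [np.float64(350.15), np.float64(354.59), np.float64(359.03)]
```

```bash
python3 -m inch '[[30,[0,0,0],[0,0,0]],[30,[0,0,0],[0,0,0]],[30,[0,0,0],[0,0,0]],[30,[0,0,0],[0,0,0]]]'; python3 look.py | tail -1
python3 - <<'E'
from h import *
for c in("side","top"): print([d["pixel"] for d in imaging.tip_of(c,"can_bar")],[d["pixel"] for d in imaging.tip_of(c,"fork_seat")])
robot.hand_in()
E
```

```text
time: 24.45
position: [0.5678, -0.1809, 0.3109]
tool_rot: [-0.517, -0.483, 0.518, -0.481]
ft_force: [0.4, 0.2, 1.4]
grip_width: 0.0298
(26, np.float64(369.7), np.float64(334.8), np.int64(331), np.int64(340))
[[231.0, 171.3], [257.2, 135.7]] []
[[196.4, 235.6], [323.3, 178.5], [238.4, 267.7]] [[322.2, 178.6]]
the job is handed in; nothing more can be done
```

I hung the large steel can in the fork, let go of it, slid the poise out in two moves and handed the job in at about 25 s. No verdict was reported.

- **Beam:** it looks level. Comparing the rod's position in the side camera with both stops puts the tilt at about +0.01 rad. The red tip sat at the white marks and did not move between pictures about 0.7 s apart.
- **Can:** the side picture taken after I let go showed the bar resting on both prongs. At the end, the top camera network put the bar and the seat about 1 pixel apart.
- **Contact:** the fingers were open and about 80 mm above their grip height on the knob.

- **Checks that failed or disagreed:**
  - The first weight estimate from the wrist force, about 0.27–0.29 kg, put the poise too far in, so the second slide was needed.
  - A template-matching check of the tilt failed because the hand blocked its reference picture.
  - In the last side picture the network found neither the hung bar nor the seat.
- **Not checked:** I did not measure the wine bottle, tumbler or cork jar again at the end. I noticed no contact with them.

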